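# Load the cleaned cassettes and the fastener cup into the inspection tray

## Robot

A 6-joint arm with a two-finger parallel gripper is mounted at the origin on the work surface. World frame = base frame: x ahead of the robot, y to its left, z up, the work surface at z = 0. Lengths are in m, angles in rad, forces in N, time in s.
With the tool pointing down it reaches from about 0.425 to 0.925 m from the base axis. Payload 12.5 kg.
Tool frame: the origin (TCP) lies where the fingers leave the gripper's body, on its centre line; the fingertips stand bot.tip_reach ahead of it and the grasp point (between the pads) lies 54 mm ahead of it (bot.tip_reach is the distance from the TCP to the fingertips, in m); z points along the fingers, y is the line along which they close (so a half turn about z gives the same grasp; the last joint's range is limited). The gripper opens to 85 mm and grips with 20 to 120 N. Pads are 22 mm wide; open, the fingers measure 114 mm over their backs; the gripper's body (76 mm by 85 mm) begins 54 mm behind the grasp point. The pads swing forward as they close: fully open they stand 13 mm farther back than shut.
Start: joints at [-1.296, 0.491, 1.559, -0, 1.092, -0.106], TCP at [0.232, -0.58, 0.304] pointing down, gripper open.
Joint ranges: [-3.1, 3.1], [-0.84, 2.19], [0.05, 2.79], [-1.13, 4.28], [0.06, 2.93], [-2.69, 2.69]. Speed limits (rad/s): [2.22, 2.22, 2.79, 3.14, 3.14, 3.14].

## Interface

Orientations are given as a 3x3 rotation matrix whose columns are the frame's x, y, z axes.
In Python, from cell import bot, grab_frame, order gives the robot as it stands.
- The arm moves only by the tool play_rows, never from a script. Its argument "deltas" is a list of rows, each a list of 5 numbers: the finger opening in mm, from 0 to 85.4, then the shift along the tool's x, y, z in mm, then the turn about the tool's z in rad. In form: [[gripper, tx, ty, tz, roll], ...]. A call has 1 to 8 rows; each row shifts and turns the commanded pose from where the row before left it, along the tool's axes as they then stand; what a row does not reach is not made up. A row lasts 1/8 s, in which the tool goes at most 62.5 mm and 10.7 degrees, less where a joint would pass 70% of its speed; a pose out of reach is approached as far as the arm can. A call is refused whole if a number of a shift passes 62.5 or a number of a turn 0.188, either way. A call with a gripper value outside its range is refused whole. The fingers move at their own pace and stop on an object; "newtons" is the grip in N (left out, the last holds). Time passes only in rows, so rows that do not move let the fingers close. It gives the time, the measured TCP pose, the force, the opening and the grip force at its end, in the units of the state.
- bot.state(): the state, without advancing time (a new reading comes with each control period).
- grab_frame(name): name is "side" or "top"; returns a dict with "pixels" (480x640x3 uint8, red, green, blue), "z_map" (480x640 float32, m along the optical axis (not along the pixel's ray), 0 where there is no reading), "fx", "fy", "cx", "cy" (pixels), "R" (3x3) and "t" (3): a world point X has camera coordinates R X + t. Camera axes: x right, y down, z forward; pixel columns grow to the right and rows downward; lengths in m; the calibration is good to about 2 mm. A picture is of the moment at which its call begins.
- order.sign_off(): hands the job in; it is judged then, once.
The state is a dict: "clock": time; "joint_positions": joint angles; "qvel": joint speeds; "tau": joint torques, N m; "position": TCP position; "orientation": TCP orientation; "wrist_force": force on the tool from outside, world axes, zero at the start; "moment": the same for the moment, N m; "opening": finger opening in m; "grip_force": force on a finger pad.
Only numpy, scipy, OpenCV 4.12 (cv2) and the standard library are available. Lean on these libraries where they do the work, as an engineer would, in place of code of your own. Each camera call takes 0.05 s, during which the arm holds its last target. There are 200 camera calls.

## Task

Get the inspection tray ready for the inspector: open its clear flap, pull every wash cassette out of the spring catches of the steel wash rack and press each one fully home in a slot of the tray, any slot, and stand the titanium fastener cup upright in the tray's round well. Then shut the flap fully. Leave the other things on the counter where they are.

Things in the scene. Friction and masses are not known exactly. Their poses are not given: they have to be found in the camera images.
- rack: Steel wash rack, fixed: a block 96 mm (x) by 320 mm (y), flat top 36 mm above the counter, with a thin lifting bow at each y end rising to 70 mm. Origin: underside centre, on the counter. Four slots along its y axis at y = -117, -39, 39 and 117 mm, each 34 mm (x) by 54 mm (y), with a pair of sprung balls that snap into the grooves of a cassette's foot.
- tray: Shallow inspection tray, fixed: white deck, its face 28 mm above the counter, inside an aluminium frame 144 mm (x) by 342 mm (y) outside, walls 6 mm thick, 64 mm high. Origin: underside centre, on the counter. On its y axis lie three oblong slots and one round well. The flap is hinged along the +x (far) wall.
- slot1 (a point): Mouth centre of a tray slot, on the deck face (tray y = -120 mm). Slot 34 mm (x) by 54 mm (y), 24 mm deep, 2 mm bevel. Two sprung balls in its long walls, 10 mm below the deck: a cassette's foot enters about 5 mm and stops; a further straight push of 6 to 10 N snaps it home, head's shoulder flat on the deck (cassette origin 22 mm below the deck face).
- slot2 (a point): Mouth centre of a tray slot, on the deck face (tray y = -42 mm). Slot 34 mm (x) by 54 mm (y), 24 mm deep, 2 mm bevel. Two sprung balls in its long walls, 10 mm below the deck: a cassette's foot enters about 5 mm and stops; a further straight push of 6 to 10 N snaps it home, head's shoulder flat on the deck (cassette origin 22 mm below the deck face).
- slot3 (a point): Mouth centre of a tray slot, on the deck face (tray y = 36 mm). Slot 34 mm (x) by 54 mm (y), 24 mm deep, 2 mm bevel. Two sprung balls in its long walls, 10 mm below the deck: a cassette's foot enters about 5 mm and stops; a further straight push of 6 to 10 N snaps it home, head's shoulder flat on the deck (cassette origin 22 mm below the deck face).
- well (a point): Centre of the floor of the tray's round well, at y = +120 mm in the tray's frame, 22 mm above the counter: 65 mm across and 6 mm deep below the deck face, for the fastener cup.
- flap (a joint): Clear acrylic flap over the tray, 144 by 342 by 5 mm, on a stiff hinge that stays where it is left (about 4 N at its handle moves it): 0 rad = shut, lying on the frame, growing as its near edge is lifted up and over to the far side; stop at 1.7 rad, a little past upright. Starts shut or up to 0.2 rad ajar.
- flap_handle (a point): Middle of the flap's handle, a round black bar 12 mm thick, 100 mm long along the tray's y axis, its centre 42 mm off the flap's outer face on two posts, 24 mm in from the free edge. From the hinge line: 120 mm along the flap (-x) and 47 mm off it (+z), in axes that turn with the flap.
- flap_hinge (a point): Middle of the flap's hinge line, at x = +72 mm, 64.5 mm high in the tray's frame; the hinge axis is the tray's y axis. Turns with the flap.
- cassette1: Aluminium wash cassette, 160 g, one of four alike, some absent. Perforated head 46 (x) by 68 (y) by 22 mm high on a foot 30 (x) by 50 (y) by 22 mm high with a groove along both long sides; 44 mm high in all. Origin: underside centre of the foot, z up. Starts snapped into a rack slot, long side along the rack's y, shoulder on its top; a straight upward pull of about 8 to 14 N frees it.
- cassette2: Aluminium wash cassette, 160 g, one of four alike, some absent. Perforated head 46 (x) by 68 (y) by 22 mm high on a foot 30 (x) by 50 (y) by 22 mm high with a groove along both long sides; 44 mm high in all. Origin: underside centre of the foot, z up. Starts snapped into a rack slot, long side along the rack's y, shoulder on its top; a straight upward pull of about 8 to 14 N frees it.
- cassette3: Aluminium wash cassette, 160 g, one of four alike, some absent. Perforated head 46 (x) by 68 (y) by 22 mm high on a foot 30 (x) by 50 (y) by 22 mm high with a groove along both long sides; 44 mm high in all. Origin: underside centre of the foot, z up. Starts snapped into a rack slot, long side along the rack's y, shoulder on its top; a straight upward pull of about 8 to 14 N frees it.
- cassette4: Aluminium wash cassette, 160 g, one of four alike, some absent. Perforated head 46 (x) by 68 (y) by 22 mm high on a foot 30 (x) by 50 (y) by 22 mm high with a groove along both long sides; 44 mm high in all. Origin: underside centre of the foot, z up. Starts snapped into a rack slot, long side along the rack's y, shoulder on its top; a straight upward pull of about 8 to 14 N frees it.
- cup: Titanium fastener cup, open on top, straight-sided, 58 mm across, 36 mm high, wall 3 mm, 120 g. Origin: centre of its underside. Stands on the counter behind (farther from the robot than) the rack.
- petri_dish: Glass petri dish, 90 mm across, 16 mm high; bystander. Origin: on its underside, at its middle.
- lid_ring: Black anodized lid ring, 80 mm outside, 62 mm inside, 12 mm high, lying flat; bystander. Origin: on its underside, at its middle.
- balance_weight: Polished tungsten balance weight, a 42 mm disc with a knob, 34 mm high; bystander. Origin: on its underside, at its middle.
- rinse_bottle: White closed bottle, 60 mm across, 160 mm high, standing; bystander. Origin: on its underside, at its middle.
- swab_jar: Amber glass jar with a steel cap, 66 mm across, 90 mm high, standing; bystander. Origin: on its underside, at its middle.
- brush: Hand brush, 160 mm long, lying flat; bystander. Origin: on its underside.
- screwdriver: Screwdriver, 170 mm long, lying flat; bystander. Origin: on its underside.

How it is judged:
On the way:
1. the flap is opened (value of joint flap above 1.1 rad), for 0.2 s.
At the end, for the whole second after the job is handed in: Every cassette present sits in a tray slot (within 6 mm of its centre), fully home (height within about 2.5 mm), upright within 0.06 rad; the cup stands at rest in the well, within 7 mm of its centre, upright within 0.08 rad; the flap is shut (below 0.06 rad) ((horizontal distance between cassette1 and slot1 below 0.006 m or horizontal distance between cassette1 and slot2 below 0.006 m or horizontal distance between cassette1 and slot3 below 0.006 m) and z of cassette1 in the frame of tray between 0.003 and 0.0082 m and angle between each of cassette1, cassette2, cassette3, cassette4's own z axis and vertical below 0.06 rad and (horizontal distance between cassette2 and slot1 below 0.006 m or horizontal distance between cassette2 and slot2 below 0.006 m or horizontal distance between cassette2 and slot3 below 0.006 m) and z of cassette2 in the frame of tray between 0.003 and 0.0082 m and (horizontal distance between cassette3 and slot1 below 0.006 m or horizontal distance between cassette3 and slot2 below 0.006 m or horizontal distance between cassette3 and slot3 below 0.006 m) and z of cassette3 in the frame of tray between 0.003 and 0.0082 m and (horizontal distance between cassette4 and slot1 below 0.006 m or horizontal distance between cassette4 and slot2 below 0.006 m or horizontal distance between cassette4 and slot3 below 0.006 m) and z of cassette4 in the frame of tray between 0.003 and 0.0082 m and horizontal distance between cup and well below 0.007 m and z of cup in the frame of tray between 0.018 and 0.0255 m and angle between cup's own z axis and vertical below 0.08 rad and value of joint flap below 0.06 rad and linear speed of cup below 0.02 m/s); the robot touches nothing.
It fails at once if one of the other things on the counter is moved by more than 3 cm (distance of any of petri_dish, lid_ring, balance_weight, rinse_bottle, swab_jar, brush, screwdriver from where it was at the start of the episode above 0.03 m).
It fails at once if the petri dish, lid ring, balance weight, bottle or jar is tipped over (angle between any of petri_dish, lid_ring, balance_weight, rinse_bottle, swab_jar's own z axis and vertical above 0.6 rad).
Of cassette1, cassette2, cassette3, cassette4 only 2 to 3 are there at a start; the rules pass over those that are not, and their reading is None.
At some moment in a run one of cup may be knocked a few centimetres aside while the robot is not near it.
Once in a run the grip may slacken for a moment while it holds something.
It also fails if it takes over 210 s, if anything falls off the work surface, if the arm or the gripper's body presses on something with over 40 N, if the wrist force passes 120 N, or if a joint passes its speed limit or range.

## Working session

There is one attempt and no reset: what is moved stays moved. The work goes in short steps, Python scripts to look and compute and a tool call to move; the robot and the scene stay as the last step left them, time stands still between calls to the robot, and variables do not carry over. Pictures are saved under pics/ and viewed, at most 15 in all, crops included, and the job is handed in when it is done.

Besides the shell and the picture viewer there is one more tool, called after "Request:" as name(argument=value, ...) on one line, values as JSON. play_rows: Moves the arm, as the interface text tells. Its arguments: {"type":"object","properties":{"deltas":{"type":"array"},"newtons":{"type":"number"}},"required":["deltas"]}

```bash
ls; mkdir -p pics; cat > h.py <<'E'
import numpy as np, cv2
from cell import bot, grab_frame, order
def snap(n,f):
    g=grab_frame(n); cv2.imwrite('pics/'+f+'.png',g['pixels'][:,:,::-1]); np.savez('pics/'+f+'.npz',**g); return g
def pt(g,u,v,z=None):
    """world point of pixel; z_map depth or, if z given, ray cut with plane z"""
    R=np.array(g['R']);t=np.array(g['t']);d=np.array([(u-g['cx'])/g['fx'],(v-g['cy'])/g['fy'],1.])
    if z is None: return R.T@(d*g['z_map'][int(v),int(u)]-t)
    o=-R.T@t; r=R.T@d; return o+r*(z-o[2])/r[2]
def load(f): return dict(np.load('pics/'+f+'.npz'))
E
python3 - <<'E'
from h import *
for n in('top','side'):
    g=snap(n,n+'0'); print(n,g['fx'],-np.array(g['R']).T@g['t'],np.round(g['R'],2).tolist())
s=bot.state(); print(bot.tip_reach,s)
E
```

```text
pics
top 596.5290898632704 [ 0.32792097 -0.03769063  1.43260464] [[-0.03, -1.0, -0.02], [-0.99, 0.03, -0.17], [0.17, 0.01, -0.99]]
side 504.0793311346746 [0.45532805 0.82243736 0.96957777] [[-1.0, -0.08, 0.0], [-0.06, 0.71, -0.7], [0.06, -0.7, -0.71]]
0.0726 {'clock': 0.1, 'joint_positions': array([-1.29561411e+00,  4.91489066e-01,  1.55939105e+00,  1.63095968e-05,
        1.09169633e+00, -1.05576235e-01]), 'qvel': array([-0.00090341, -0.00158694, -0.00236093, -0.00014112, -0.0006879 ,
        0.00053353]), 'tau': array([ 2.91495176e-03, -6.19449306e+01, -2.62026232e+01, -1.03866439e-04,
        2.89057418e-03,  5.65094808e-06]), 'position': array([ 0.23226792, -0.58010093,  0.30339161]), 'orientation': array([[ 9.28385856e-01,  3.71617597e-01, -2.53388705e-04],
       [ 3.71617664e-01, -9.28385377e-01,  9.50707525e-04],
       [ 1.18057277e-04, -9.76787138e-04, -9.99999516e-01]]), 'wrist_force': array([-0.12198009, -0.17492192,  0.65908226]), 'moment': array([-0.01073007,  0.00515264,  0.00361698]), 'grip_force': 0.0, 'opening': 0.08541332296727717}
```

View pics/top0.png

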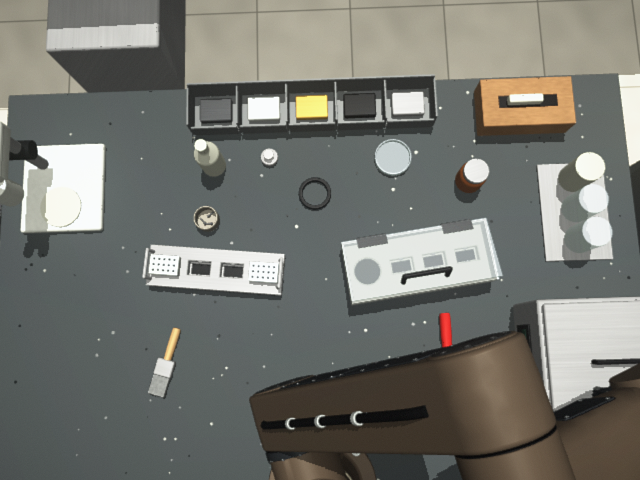

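View pics/side0.png

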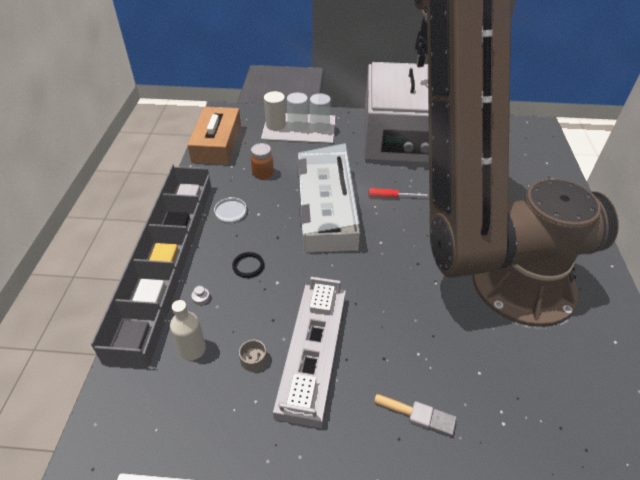

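The top view shows two cassettes in the rack's end slots (about (164,266) and (265,272)). It also shows the cup at (206,217), the tray around (420,262) with its well on the left, and the handle bar around (427,274). The side view agrees. Next I'll enlarge both.

```bash
python3 - <<'E'
from h import *
import cv2
a=cv2.imread('pics/top0.png'); b=cv2.imread('pics/side0.png')
c1=cv2.resize(a[190:320,130:290],None,fx=4,fy=4,interpolation=cv2.INTER_CUBIC)[:520,:640]
c2=cv2.resize(a[205:315,330:510],None,fx=4.4,fy=4.4,interpolation=cv2.INTER_CUBIC)
c3=cv2.resize(b[135:255,230:390],None,fx=4.5,fy=4.5,interpolation=cv2.INTER_CUBIC)
c4=cv2.resize(b[270:430,220:360],None,fx=3.7,fy=3.7,interpolation=cv2.INTER_CUBIC)
for i,c in enumerate((c1,c2,c3,c4)): cv2.imwrite(f'pics/c{i+1}.png',c); print(c.shape)
E
```

```text
(520, 640, 3)
(484, 792, 3)
(540, 720, 3)
(592, 518, 3)
```

View pics/c1.png

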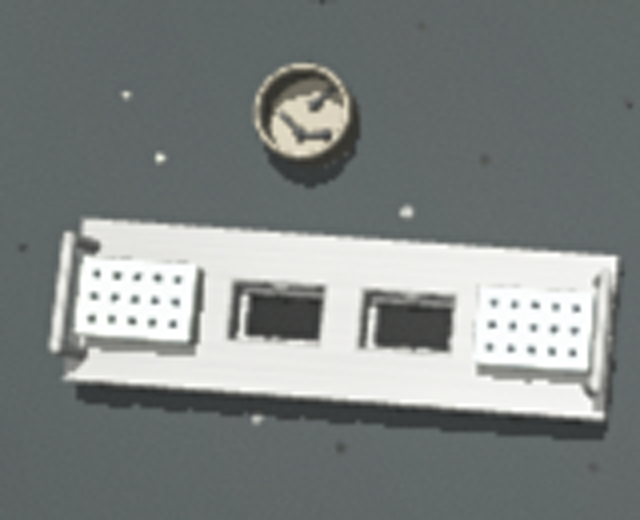

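View pics/c2.png

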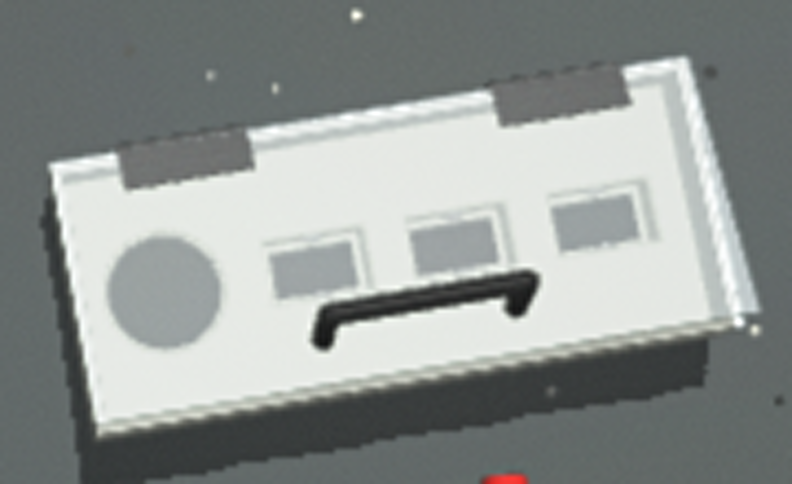

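View pics/c3.png

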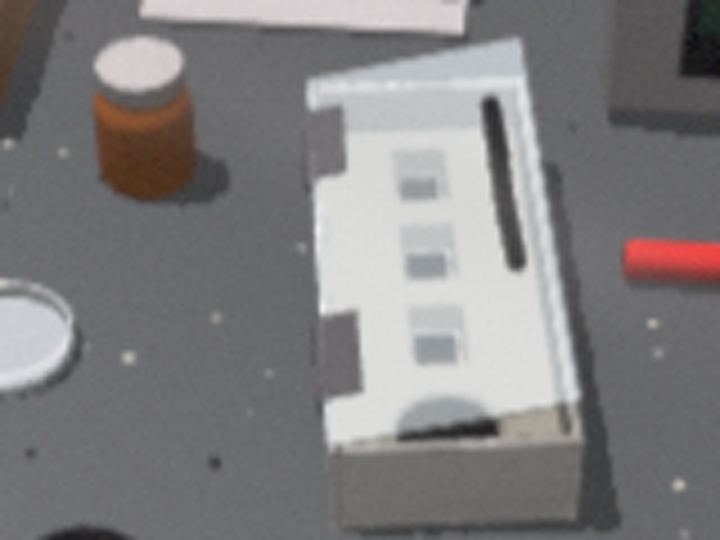

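View pics/c4.png

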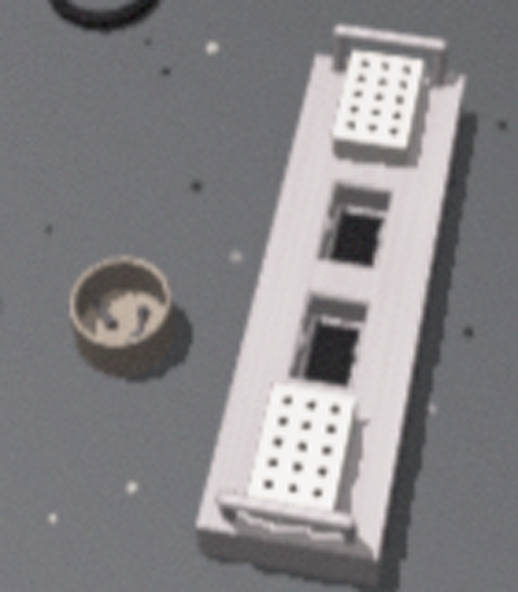

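The enlarged crops confirm it. Cassette tops are centred at c1 (136,300) and (533,327), and the cup rim at c1 (303,111). The handle bar runs c2 (325,318) to (530,280), the well is at c2 (164,292), and the flap is slightly ajar. I'll triangulate these between the two views.

```bash
cat >> h.py <<'E'
def proj(g):
    K=np.array([[g['fx'],0,g['cx']],[0,g['fy'],g['cy']],[0,0,1.]]); return K@np.c_[g['R'],g['t']]
def tri(g1,p1,g2,p2):
    X=cv2.triangulatePoints(proj(g1),proj(g2),np.array(p1,float).reshape(2,1),np.array(p2,float).reshape(2,1))[:,0]; return X[:3]/X[3]
E
python3 - <<'E'
from h import *
T=load('top0');S=load('side0')
c1=lambda x,y:(129.9+x/4-.0,189.9+y/4); c2=lambda x,y:(329.9+x/4.4,204.9+y/4.4)
c3=lambda x,y:(229.9+x/4.5,134.9+y/4.5); c4=lambda x,y:(219.9+x/3.7,269.9+y/3.7)
P={'A':(c1(136.5,300),c4(302,447)),'B':(c1(533,327),c4(382,98)),'cuprim':(c1(303,111),c4(121,303)),
'hL':(c2(325,318),c3(516,263)),'hR':(c2(530,280),c3(490,103)),'s3':(c2(317,264),c3(436,334)),'s2':(c2(459,240),c3(428,252)),'s1':(c2(600,217),c3(420,175)),
'cornNearL':(c2(98,432),c3(582,400)),'cornFarL':(c2(52,165),c3(332,440)),'cornFarR':(c2(685,62),c3(310,80)),'cornNearR':(c2(745,320),c3(523,42))}
for k,(a,b) in P.items():
    print(k,np.round(tri(T,a,S,b),4),'depthT',np.round(pt(T,*a),4),'depthS',np.round(pt(S,*b),4))
print('well',pt(T,*c2(164,292),z=.022),pt(T,*c2(164,292)))
print('handle depth max z')
E
```

```text
A [0.5141 0.3522 0.0535] depthT [0.5127 0.3505 0.0595] depthS [0.5146 0.3543 0.058 ]
B [0.4895 0.1199 0.0555] depthT [0.4896 0.1194 0.0592] depthS [0.4885 0.1211 0.0569]
cuprim [0.6286 0.2599 0.0294] depthT [0.6333 0.2649 0.0061] depthS [0.6335 0.2452 0.0049]
hL [ 0.4595 -0.2006  0.0914] depthT [ 0.4592 -0.196   0.133 ] depthS [ 0.4541 -0.1924  0.0974]
hR [ 0.4752 -0.2984  0.1329] depthT [ 0.474  -0.2968  0.1406] depthS [ 0.4755 -0.2896  0.1395]
s3 [ 0.4999 -0.2065  0.0242] depthT [ 0.4924 -0.1995  0.0823] depthS [ 0.4975 -0.1391  0.0862]
s2 [ 0.5102 -0.2835  0.0241] depthT [ 0.5024 -0.2732  0.0831] depthS [ 0.5071 -0.2166  0.0814]
s1 [ 0.5203 -0.3598  0.0253] depthT [ 0.5118 -0.3461  0.0852] depthS [ 0.517  -0.2899  0.0812]
cornNearL [ 0.4106 -0.083   0.0942] depthT [ 0.4103 -0.0837  0.0684] depthS [ 0.4084 -0.1859 -0.0048]
cornFarL [ 0.5506 -0.0648  0.0698] depthT [ 0.5508 -0.0648  0.069 ] depthS [ 0.5509 -0.0678  0.0667]
cornFarR [ 0.5962 -0.4006  0.0676] depthT [ 0.5952 -0.4004  0.0679] depthS [ 0.5969 -0.3947  0.0722]
cornNearR [ 0.4563 -0.4129  0.0978] depthT [ 0.4642 -0.4397  0.0018] depthS [ 0.4584 -0.5465  0.0039]
well [ 0.48713891 -0.12364057  0.022     ] [ 0.47987639 -0.11972008  0.08634288]
handle depth max z
```

Request:
play_rows(deltas=[[30,0,0,0,-0.166],[30,0,0,0,-0.166],[30,0,0,0,-0.166],[30,0,0,0,-0.166],[30,0,0,0,-0.166],[30,0,0,0,-0.166],[30,0,0,0,-0.166],[30,0,0,0,-0.162]], newtons=20)

```text
clock: 1.1
position: [0.2323, -0.5801, 0.3036]
orientation: [[-0.139, 0.99, -0.0], [0.99, 0.139, 0.001], [0.001, -0.0, -1.0]]
wrist_force: [-0.0, 0.2, 0.3]
opening: 0.03
grip_force: 0.0
```

Request:
play_rows(deltas=[[30,37.3,34.7,0,0],[30,37.3,34.7,0,0],[30,37.3,34.7,0,0],[30,37.3,34.7,0,0],[30,37.3,34.7,0,0],[30,37.3,34.7,0,0],[30,37.3,34.7,0,0],[30,37.3,34.7,0,0]])

```text
clock: 2.1
position: [0.4683, -0.2459, 0.3038]
orientation: [[-0.134, 0.991, -0.0], [0.991, 0.134, 0.0], [0.0, -0.0, -1.0]]
wrist_force: [0.4, -0.4, -0.8]
opening: 0.0302
grip_force: 0.0
```

Request:
play_rows(deltas=[[30,0,0,39,0],[30,0,0,39,0],[30,0,0,38,0],[30,0,0,0,0]])

```text
clock: 2.6
position: [0.4669, -0.2469, 0.1859]
orientation: [[-0.134, 0.991, -0.004], [0.991, 0.134, 0.003], [0.003, -0.004, -1.0]]
wrist_force: [-0.5, -0.3, -0.5]
opening: 0.0299
grip_force: 0.0
```

```bash
python3 - <<'E'
import numpy as np
# arc of the handle in tray frame; tool y=+tray x, tool z=down
a=np.arange(.19,1.651,.0973); x=-128.9*np.cos(a+.373); z=128.9*np.sin(a+.373)
print(np.round(np.c_[np.diff(x),-np.diff(z)],1).tolist())
from h import *
s=bot.state();print(s['position'],s['wrist_force'])
g=snap('side','s1'); cv2.imwrite('pics/s1c.png',cv2.resize(g['pixels'][100:280,260:440,::-1],None,fx=3,fy=3))
E
```

```text
[[7.2, -10.3], [8.2, -9.5], [9.0, -8.7], [9.8, -7.8], [10.6, -6.8], [11.2, -5.7], [11.7, -4.6], [12.1, -3.4], [12.3, -2.3], [12.5, -1.0], [12.5, 0.2], [12.5, 1.4], [12.3, 2.6], [12.0, 3.8], [11.5, 4.9]]
[ 0.46687732 -0.24692686  0.18591648] [-0.54244991 -0.3331604  -0.49672463]
```

View pics/s1c.png

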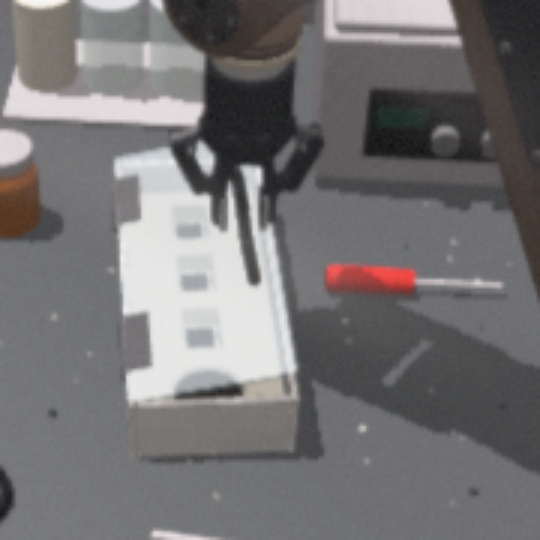

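The bar lies between the open fingers (crop about (245,230)), so I'll grip lightly and start the arc.

Request:
play_rows(deltas=[[8,0,0,0,0],[8,0,0,0,0],[8,0,0,0,0],[8,0,7.2,-10.3,0],[8,0,8.2,-9.5,0],[8,0,9,-8.7,0],[8,0,0,0,0]], newtons=20)

```text
clock: 3.52
position: [0.4913, -0.2445, 0.2178]
orientation: [[-0.134, 0.991, -0.001], [0.991, 0.134, -0.001], [-0.001, -0.001, -1.0]]
wrist_force: [-10.0, -4.7, 11.3]
opening: 0.0109
grip_force: 21.2
```

Request:
play_rows(deltas=[[8,0,7.8,-9.8,0],[8,0,9.6,-7.8,0],[8,0,11.2,-5.7,0],[8,0,11.7,-4.6,0],[8,0,12.1,-3.4,0],[8,0,0,0,0]])

```text
clock: 4.28
position: [0.5446, -0.2371, 0.249]
orientation: [[-0.134, 0.991, 0.002], [0.991, 0.134, -0.001], [-0.001, 0.002, -1.0]]
wrist_force: [-1.8, -1.0, 7.3]
opening: 0.0109
grip_force: 21.5
```

Request:
play_rows(deltas=[[8,0,12.3,-3.3,0],[8,0,12.5,-1,0],[8,0,12.5,0.2,0],[8,0,12.5,1.4,0],[8,0,12.3,2.6,0],[8,0,12,3.8,0],[8,0,11.5,4.9,0],[8,0,0,0,0]])

```text
clock: 5.28
position: [0.6295, -0.2254, 0.2383]
orientation: [[-0.134, 0.991, 0.001], [0.991, 0.134, 0.0], [0.0, 0.001, -1.0]]
wrist_force: [0.8, 0.8, -0.1]
opening: 0.0113
grip_force: 21.9
```

```bash
python3 - <<'E'
from h import *
g=snap('side','s2')
g=snap('top','t2'); cv2.imwrite('pics/t2c.png',cv2.resize(g['pixels'][205:315,330:510,::-1],None,fx=4.4,fy=4.4,interpolation=cv2.INTER_CUBIC))
E
```

```text
(no output)
```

View pics/s2.png

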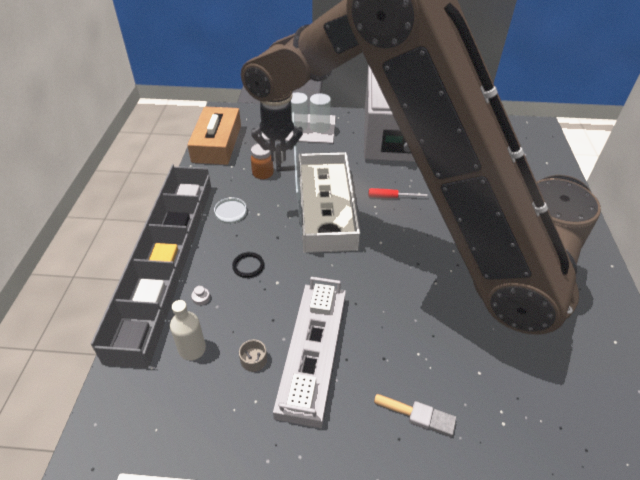

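The flap stands edge-on and upright at (297,180), with the tray open. I'll release it, lift clear and move over to cassette B.

Request:
play_rows(deltas=[[28,0,0,0,0],[28,0,0,0,0],[28,0,0,-30,0],[28,0,0,-40,0],[28,0,0,-40,0],[60,0,0,0,0]])

```text
clock: 6.12
position: [0.6288, -0.2259, 0.3527]
orientation: [[-0.133, 0.991, 0.005], [0.991, 0.133, -0.003], [-0.003, 0.005, -1.0]]
wrist_force: [-0.4, -0.6, -0.6]
opening: 0.0448
grip_force: 0.0
```

Request:
play_rows(deltas=[[76,45.1,-11.6,0,0],[76,45.1,-11.6,0,0],[76,45.1,-11.6,0,0],[76,45.1,-11.6,0,0],[76,45.1,-11.6,0,0],[76,45.1,-11.6,0,0],[76,45.1,-11.6,0,0],[76,45.1,-11.6,0,0]])

```text
clock: 7.12
position: [0.4873, 0.1206, 0.3484]
orientation: [[-0.133, 0.991, -0.001], [0.991, 0.133, -0.0], [-0.0, -0.001, -1.0]]
wrist_force: [-0.3, -0.4, -0.1]
opening: 0.0762
grip_force: 0.0
```

Request:
play_rows(deltas=[[76,0,0,0,0.12],[76,0,0,0,0.12],[76,0,0,0,0]])

```text
clock: 7.5
position: [0.488, 0.1195, 0.3485]
orientation: [[0.105, 0.994, -0.001], [0.994, -0.105, -0.0], [-0.0, -0.001, -1.0]]
wrist_force: [-0.3, -0.6, 0.4]
opening: 0.0758
grip_force: 0.0
```

```bash
python3 - <<'E'
from h import *
g=snap('top','t3'); cv2.imwrite('pics/t3c.png',cv2.resize(g['pixels'][205:315,330:510,::-1],None,fx=4.4,fy=4.4,interpolation=cv2.INTER_CUBIC))
g=snap('side','s3'); cv2.imwrite('pics/s3c.png',cv2.resize(g['pixels'][135:255,230:390,::-1],None,fx=4.5,fy=4.5,interpolation=cv2.INTER_CUBIC))
print(bot.state()['position'],bot.state()['orientation'])
E
```

```text
[0.48818231 0.1192964  0.34866529] [[ 1.03351680e-01  9.94644628e-01 -7.02465624e-04]
 [ 9.94644853e-01 -1.03351806e-01 -1.44667783e-04]
 [-2.16494124e-04 -6.83752159e-04 -9.99999743e-01]]
```

View pics/t3c.png

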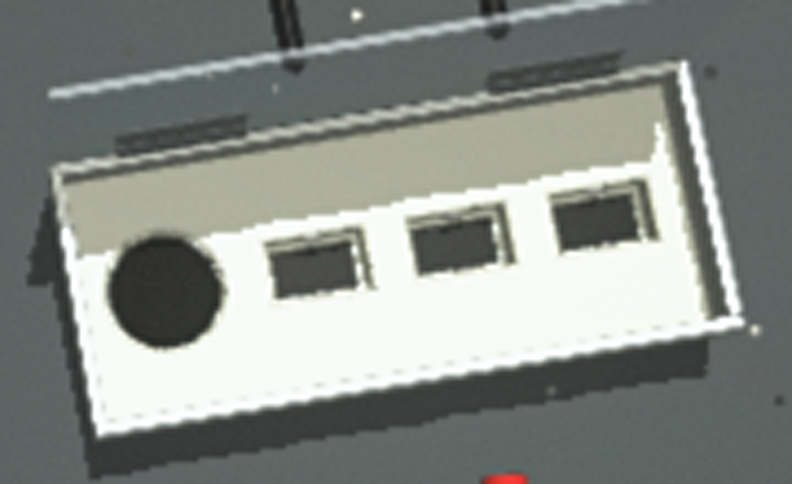

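View pics/s3c.png

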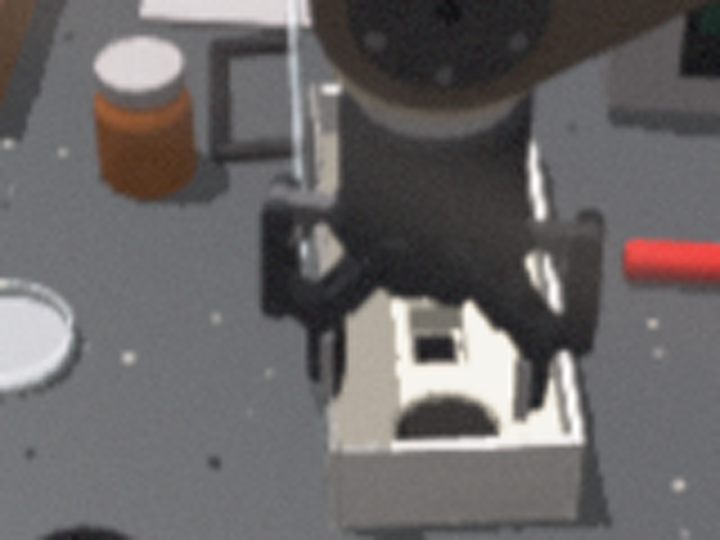

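The flap is fully up at the back of t3c (line near (300,50)). The tray is clear, with slots 3/2/1 centred near (319,263), (461,239), (603,216) and the well at (165,291). I'll fit the tray and rack poses to both views.

```bash
python3 - <<'E'
from h import *
from scipy.optimize import least_squares as LS
T=load('t3');S=load('side0')
c1=lambda x,y:(129.9+x/4,189.9+y/4); c2=lambda x,y:(329.9+x/4.4,204.9+y/4.4)
c3=lambda x,y:(229.9+x/4.5,134.9+y/4.5); c4=lambda x,y:(219.9+x/3.7,269.9+y/3.7)
def uv(g,X): 
    c=g['R']@X+g['t']; return np.array([g['fx']*c[0]/c[2]+g['cx'],g['fy']*c[1]/c[2]+g['cy']])
def fit(obs,x0):
    def f(p):
        c,s=np.cos(p[2]),np.sin(p[2])
        return np.concatenate([uv(g,np.array([p[0]+c*a-s*b,p[1]+s*a+c*b,z]))-q for g,(a,b,z),q in obs])
    r=LS(f,x0,loss='soft_l1'); return r.x,np.round(r.fun.reshape(-1,2),1).tolist()
m=.001
cor=[(T,(72*m,171*m,.064),c2(52,170)),(T,(72*m,-171*m,.064),c2(686,63)),(T,(-72*m,171*m,.064),c2(98,436)),(T,(-72*m,-171*m,.064),c2(741,322)),
 (T,(0,120*m,.028),c2(165,291)),(T,(0,36*m,.028),c2(319,263)),(T,(0,-42*m,.028),c2(461,239)),(T,(0,-120*m,.028),c2(603,216))]
sd=[(S,(0,36*m,.028),c3(436,334)),(S,(0,-42*m,.028),c3(429,253)),(S,(0,-120*m,.028),c3(420,176)),(S,(72*m,171*m,.064),c3(331,445)),(S,(-72*m,171*m,.064),c3(580,441))]
for o in(cor,sd,cor+sd): print('tray',fit(o,[.5,-.24,.13]))
T0=load('top0')
ra=[(T0,(0,117*m,.058),c1(136.5,300)),(T0,(0,-117*m,.058),c1(533,327)),(T0,(48*m,160*m,.036),c1(83,220)),(T0,(48*m,-160*m,.036),c1(617,257)),(T0,(-48*m,160*m,.036),c1(68,378)),(T0,(-48*m,-160*m,.036),c1(605,413))]
rs=[(S,(0,117*m,.058),c4(302,447)),(S,(0,-117*m,.058),c4(382,98)),(S,(0,39*m,.036),c4(336,338)),(S,(0,-39*m,.036),c4(359,224))]
for o in(ra,rs,ra+rs): 
    p,e=fit(o,[.5,.24,-.1]); print('rack',p,e,[ (p[0]-np.sin(p[2])*y,p[1]+np.cos(p[2])*y) for y in(.117,-.117)])
print('cup rim top-ray',pt(T0,*c1(303,111),z=.036),'side',pt(S,*c4(121,303),z=.036))
# tray depth
for n,q in(('deck',c2(300,340)),('deck',c2(640,280)),('wellfloor',c2(165,291))): print(n,pt(T,*q))
E
```

```text
tray (array([ 0.50342031, -0.24256334,  0.14006848]), [[-0.7, -0.8], [-0.2, -1.3], [-0.2, 0.1], [0.9, 0.5], [-0.0, 0.1], [-0.1, 0.5], [0.1, 0.3], [0.2, -0.0]])
tray (array([ 0.50462426, -0.24001811,  0.13418807]), [[0.2, -0.4], [-0.2, -0.8], [0.1, -0.7], [-0.9, 1.5], [0.7, 0.4]])
tray (array([ 0.50383248, -0.24224545,  0.13795108]), [[-0.8, -1.1], [-0.2, -1.4], [-0.4, -0.2], [0.7, 0.5], [-0.2, -0.1], [-0.2, 0.3], [-0.0, 0.2], [0.1, -0.1], [0.6, -1.0], [0.1, -1.3], [0.2, -1.2], [-0.2, 1.0], [1.3, -0.3]])
rack [ 0.50184859  0.23499259 -0.098427  ] [[-0.2, -0.2], [0.4, -0.3], [0.2, -0.2], [0.3, -0.6], [-0.8, 0.5], [0.0, 0.9]] [(np.float64(0.5133459637471688), np.float64(0.3514263107816176)), (np.float64(0.49035121556401406), np.float64(0.1185588773436349))]
rack [ 0.50085563  0.23784179 -0.11084854] [[0.4, -0.1], [0.3, -0.1], [-0.8, 0.3], [-0.0, -0.1]] [(np.float64(0.5137983638269283), np.float64(0.3541237098687693)), (np.float64(0.4879128918687143), np.float64(0.12155986413710679))]
rack [ 0.50137532  0.23607411 -0.10166991] [[-0.7, -0.1], [-0.1, 0.1], [-0.2, -0.2], [-0.1, -0.2], [-1.3, 0.4], [-0.5, 1.3], [0.8, -0.8], [-0.4, -0.8], [-0.8, -0.5], [-0.4, -0.8]] [(np.float64(0.5132502153553461), np.float64(0.3524699297922983)), (np.float64(0.48950042108971775), np.float64(0.11967829061180643))]
cup rim top-ray [0.6269202  0.25854313 0.036     ] side [0.62775925 0.26382478 0.036     ]
deck [ 0.45834804 -0.19477473  0.02836311]
deck [ 0.48578329 -0.38004936  0.01994734]
wellfloor [ 0.48704004 -0.12386423  0.02750704]
```

Request:
play_rows(deltas=[[56,0.5,1.3,50,0],[56,0,0,50,0],[56,0,0,50,0],[56,0,0,50,0],[56,0,0,25,0],[56,0,0,0,0]])

```text
clock: 8.35
position: [0.4891, 0.1195, 0.1226]
orientation: [[0.105, 0.995, -0.004], [0.995, -0.105, -0.0], [-0.001, -0.004, -1.0]]
wrist_force: [0.1, 0.9, -0.3]
opening: 0.0557
grip_force: 0.0
```

```bash
python3 - <<'E'
from h import *
print(bot.tip_reach,bot.state()['position'])
S=snap('side','s4')
# lowest visible points of fingers near cassette B: depth pts in box
u,v=np.meshgrid(np.arange(640),np.arange(480)); z=S['z_map']
P=np.stack([(u-S['cx'])/S['fx']*z,(v-S['cy'])/S['fy']*z,z],-1).reshape(-1,3)-S['t']; W=P@S['R']
m=(z.ravel()>0)&(abs(W[:,1]-.13)<.03)&(W[:,2]>.02)&(W[:,2]<.16)&(abs(W[:,0]-.49)<.08)
col=S['pixels'].reshape(-1,3).max(1)
d=W[m&(col<90)]
for lo in np.arange(.03,.13,.01):
    k=d[(d[:,2]>lo)&(d[:,2]<lo+.01)]; print(round(lo,2),len(k),k[:,0].min().round(3) if len(k) else '',k[:,0].max().round(3) if len(k) else '')
cv2.imwrite('pics/s4c.png',cv2.resize(S['pixels'][200:340,250:410,::-1],None,fx=4,fy=4,interpolation=cv2.INTER_CUBIC))
E
```

```text
0.0726 [0.4891408  0.11950215 0.12257862]
0.03 0  
0.04 0  
0.05 1 0.479 0.479
0.06 19 0.45 0.53
0.07 28 0.449 0.532
0.08 19 0.451 0.532
0.09 28 0.445 0.539
0.1 138 0.432 0.552
0.11 97 0.433 0.553
0.12 130 0.429 0.555
```

Request:
play_rows(deltas=[[56,0,0,15.5,0],[56,0,0,0,0],[40,0,0,0,0],[40,0,0,0,0],[40,0,0,0,0],[40,0,0,0,0]], newtons=80)

```text
clock: 9.15
position: [0.4897, 0.1198, 0.1093]
orientation: [[0.106, 0.994, 0.001], [0.994, -0.106, -0.0], [0.0, 0.001, -1.0]]
wrist_force: [-2.0, 0.0, 6.4]
opening: 0.0446
grip_force: 82.4
```

Request:
play_rows(deltas=[[40,0,0,-4,0],[40,0,0,-8,0],[40,0,0,-12,0],[40,0,0,-30,0],[40,0,0,-40,0],[40,0,0,-40,0],[40,0,0,-40,0],[40,0,0,0,0]])

```text
clock: 10.15
position: [0.4902, 0.1199, 0.2861]
orientation: [[0.106, 0.994, 0.006], [0.994, -0.106, 0.001], [0.001, 0.006, -1.0]]
wrist_force: [-0.1, -0.1, -2.2]
opening: 0.044
grip_force: 85.0
```

```bash
python3 - <<'E'
from h import *
print(bot.state()['position'],bot.state()['orientation'],bot.state()['opening'],bot.state()['wrist_force'])
a=snap('side','s5')['pixels'];b=snap('top','t5')['pixels']
A=cv2.resize(a[120:360,240:420],None,fx=2.2,fy=2.2);B=cv2.resize(b[150:310,130:310],None,fx=2.2,fy=2.2)
c=np.zeros((528,792,3),np.uint8);c[:A.shape[0],:A.shape[1]]=A;c[:B.shape[0],396:396+B.shape[1]]=B
cv2.imwrite('pics/m5.png',c[:,:,::-1])
E
```

```text
[0.49015276 0.11991252 0.28607521] [[ 1.05694154e-01  9.94377645e-01  6.46869265e-03]
 [ 9.94397814e-01 -1.05700437e-01  6.36214428e-04]
 [ 1.31638104e-03  6.36520968e-03 -9.99978875e-01]] 0.04402983577371349 [-0.10961535 -0.06196196 -2.2261903 ]
```

View pics/m5.png

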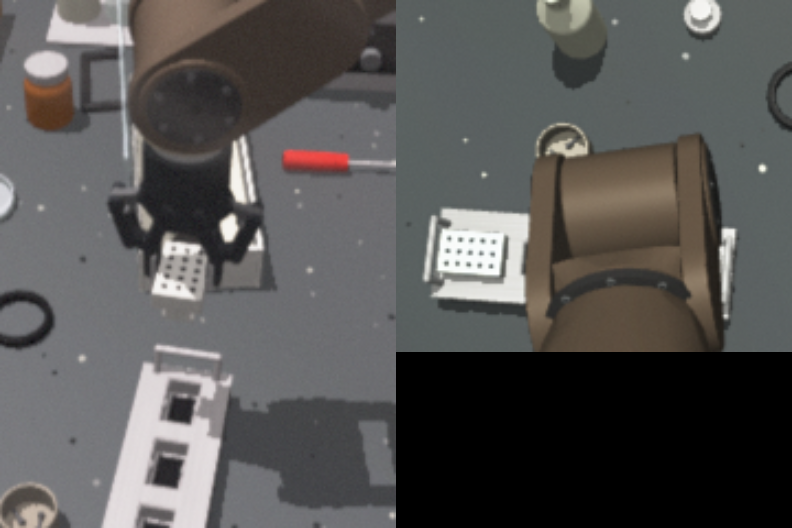

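The cassette is in hand (m5 left, (180,270)) and its slot is empty. I'll carry it over slot 2.

Request:
play_rows(deltas=[[40,-49.9,7.8,0,0],[40,-49.9,7.8,0,0],[40,-49.9,7.8,0,0],[40,-49.9,7.8,0,0],[40,-49.9,7.8,0,0],[40,-49.9,7.7,0,0],[40,-49.9,7.7,0,0],[40,-49.9,7.7,0,0]])

```text
clock: 11.25
position: [0.5088, -0.2853, 0.2811]
orientation: [[0.106, 0.994, -0.002], [0.994, -0.106, 0.001], [0.001, -0.002, -1.0]]
wrist_force: [0.8, 1.3, -1.9]
opening: 0.0441
grip_force: 84.9
```

Request:
play_rows(deltas=[[40,0,0,0,-0.122],[40,0,0,0,-0.122],[40,0,0,0,0],[40,0,0,0,0]])

```text
clock: 11.75
position: [0.5091, -0.2835, 0.2819]
orientation: [[-0.135, 0.991, -0.001], [0.991, 0.135, 0.001], [0.001, -0.001, -1.0]]
wrist_force: [0.2, 0.2, -1.4]
opening: 0.0449
grip_force: 84.8
```

Request:
play_rows(deltas=[[40,0,0.5,50,0],[40,0,0,50,0],[40,0,0,40,0],[40,0,0,14,0],[40,0,0,0,0],[40,0,0,4,0],[40,0,0,4,0],[40,0,0,0,0]])

```text
clock: 12.75
position: [0.5097, -0.2837, 0.121]
orientation: [[-0.137, 0.991, 0.0], [0.991, 0.137, -0.0], [-0.0, 0.0, -1.0]]
wrist_force: [0.6, -0.5, -1.3]
opening: 0.0441
grip_force: 87.1
```

Request:
play_rows(deltas=[[40,0,0,3,0],[40,0,0,3,0],[40,0,0,0,0]])

```text
clock: 13.12
position: [0.5098, -0.2839, 0.1147]
orientation: [[-0.138, 0.99, 0.001], [0.99, 0.138, -0.001], [-0.001, 0.0, -1.0]]
wrist_force: [0.1, -1.1, 0.1]
opening: 0.0442
grip_force: 87.5
```

Request:
play_rows(deltas=[[40,0,0,3,0],[40,0,0,3,0],[40,0,0,3,0],[40,0,0,3,0],[40,0,0,0,0]])

```text
clock: 13.75
position: [0.5095, -0.2835, 0.1021]
orientation: [[-0.138, 0.99, -0.001], [0.99, 0.138, 0.001], [0.001, -0.001, -1.0]]
wrist_force: [0.4, -0.4, -2.0]
opening: 0.0443
grip_force: 87.1
```

Request:
play_rows(deltas=[[40,0,0,2,0],[40,0,0,2,0],[40,0,0,0,0]])

```text
clock: 14.12
position: [0.5097, -0.2836, 0.1013]
orientation: [[-0.138, 0.99, 0.001], [0.99, 0.138, -0.001], [-0.001, 0.001, -1.0]]
wrist_force: [-8.7, 6.1, 30.1]
opening: 0.0444
grip_force: 91.3
```

Request:
play_rows(deltas=[[40,0,0,-2,0],[60,0,0,0,0],[60,0,0,0,0],[60,0,0,-10,0],[60,0,0,-50,0],[60,0,0,-60,0],[60,0,0,-60,0],[60,0,0,0,0]])

```text
clock: 15.12
position: [0.5104, -0.2841, 0.2857]
orientation: [[-0.138, 0.99, 0.007], [0.99, 0.138, -0.005], [-0.006, 0.006, -1.0]]
wrist_force: [0.5, -0.2, -0.1]
opening: 0.0602
grip_force: 0.0
```

Request:
play_rows(deltas=[[60,52.4,7.6,0,0],[60,52.4,7.6,0,0],[60,52.4,7.6,0,0],[60,52.4,7.6,0,0],[60,52.4,7.6,0,0],[60,52.4,7.6,0,0]])

```text
clock: 15.88
position: [0.5111, 0.0357, 0.28]
orientation: [[-0.137, 0.991, -0.001], [0.991, 0.137, -0.0], [0.0, -0.001, -1.0]]
wrist_force: [0.9, 0.1, 0.5]
opening: 0.0602
grip_force: 0.0
```

Request:
play_rows(deltas=[[60,52.4,7.6,0,0],[60,52.4,7.6,0,0],[60,52.4,7.6,0,0],[60,52.4,7.6,0,0],[60,52.4,7.6,0,0],[60,52.4,7.6,0,0],[60,0,0,0,0.12],[60,0,0,0,0.12]])

```text
clock: 16.88
position: [0.5129, 0.3524, 0.2793]
orientation: [[0.104, 0.995, -0.002], [0.995, -0.104, -0.001], [-0.001, -0.002, -1.0]]
wrist_force: [-0.3, -0.5, 0.1]
opening: 0.0601
grip_force: 0.0
```

```bash
python3 - <<'E'
from h import *
s=bot.state();print(s['position'],s['orientation'][:,1])
T=snap('top','t6');S=snap('side','s6')
def cloud(g):
    u,v=np.meshgrid(np.arange(640),np.arange(480)); z=g['z_map']
    P=np.stack([(u-g['cx'])/g['fx']*z,(v-g['cy'])/g['fy']*z,z],-1).reshape(-1,3)-g['t']; return P[z.ravel()>0]@g['R']
c,sn=np.cos(.138),np.sin(.138)
for g in(T,S):
    W=cloud(g); d=W[:,:2]-[.5038,-.2422]; a=d[:,0]*c+d[:,1]*sn; b=-d[:,0]*sn+d[:,1]*c
    m=(abs(a)<.045)&(abs(b+.042)<.05)&(W[:,2]>.042)&(W[:,2]<.08); k=(abs(a)<.018)&(abs(b+.042)<.03)
    print('cass B in tray frame: ctr',(a[m].min()+a[m].max())/2,(b[m].min()+b[m].max())/2,'ext',np.ptp(a[m]),np.ptp(b[m]),'z med',np.median(W[k,2]))
    dk=(abs(a+.045)<.01)&(abs(b)<.1); print(' deck z',np.median(W[dk,2]))
E
```

```text
[0.5129253  0.35236114 0.27926521] [ 0.99454012 -0.10434265 -0.00160079]
cass B in tray frame: ctr 0.0007987590271289254 -0.041117627954182195 ext 0.04712680447681486 0.06851555651598157 z med 0.049410009447625275
 deck z 0.027318385072496645Traceback (most recent call last):
  File "<stdin>", line 11, in <module>
    return umr_minimum(a, axis, None, out, keepdims, initial, where)
ValueError: zero-size array to reduction operation minimum which has no identity
```

Cassette B is fully home: its top is 22 mm above the deck and it is centred within 1 mm. Next is cassette A.

Request:
play_rows(deltas=[[58,0,0.4,50,0],[58,0,0,50,0],[58,0,0,50,0],[58,0,0,20,0],[58,0,0,0,0],[40,0,0,0,0],[40,0,0,0,0],[40,0,0,0,0]])

```text
clock: 17.98
position: [0.5141, 0.3518, 0.1115]
orientation: [[0.101, 0.995, 0.001], [0.995, -0.101, 0.001], [0.001, 0.001, -1.0]]
wrist_force: [-1.0, -1.2, 3.9]
opening: 0.0445
grip_force: 82.0
```

Request:
play_rows(deltas=[[40,0,0,0,0]])

```text
clock: 18.1
position: [0.5141, 0.3518, 0.1115]
orientation: [[0.102, 0.995, 0.001], [0.995, -0.102, 0.0], [0.001, 0.001, -1.0]]
wrist_force: [-1.2, -1.1, 6.4]
opening: 0.0443
grip_force: 82.4
```

Request:
play_rows(deltas=[[40,0,0,-4,0],[40,0,0,-8,0],[40,0,0,-12,0],[40,0,0,-30,0],[40,0,0,-40,0],[40,0,0,-40,0],[40,0,0,-40,0],[40,0,0,0,0]])

```text
clock: 19.1
position: [0.5144, 0.352, 0.2889]
orientation: [[0.102, 0.995, 0.006], [0.995, -0.102, 0.003], [0.004, 0.006, -1.0]]
wrist_force: [0.7, -0.5, -1.7]
opening: 0.044
grip_force: 84.6
```

```bash
python3 - <<'E'
from h import *
s=bot.state();p=s['position'];R=s['orientation'];print(p,s['opening'],s['wrist_force'])
for n,q in(('slot1',(.5203,-.3611)),('slot3',(.5038-.00495,-.2422+.0357))):
    d=R.T@np.array([q[0]-p[0],q[1]-p[1],0]);print(n,d*1000)
T=load('top0')  # cassette A vs now: is its head gone from rack
S=snap('side','s7');a=S['pixels'][230:430,220:380]; cv2.imwrite('pics/s7c.png',cv2.resize(a[:,:,::-1],None,fx=3,fy=3))
E
```

```text
[0.51444494 0.35201465 0.28888714] 0.04398333150280593 [ 0.66972566 -0.5452937  -1.66586051]
slot1 [-708.81494171   78.37663702   -2.29609995]
slot3 [-557.19983691   41.3093525    -1.92338505]
```

View pics/s7c.png

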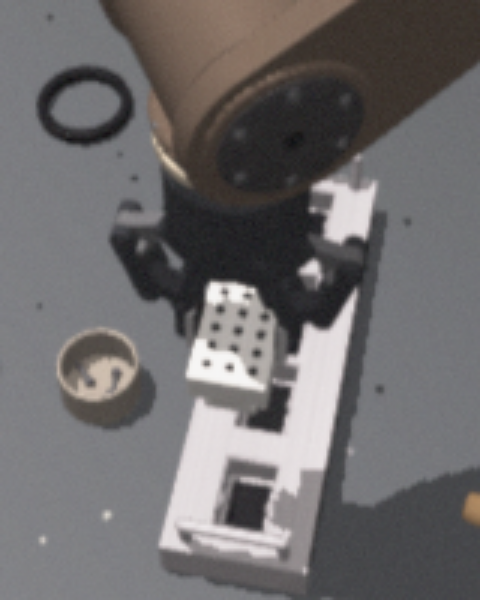

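Cassette A is held level (crop (235,350)). I'll carry it to slot 1.

Request:
play_rows(deltas=[[40,-50.6,5.6,0,0],[40,-50.6,5.6,0,0],[40,-50.6,5.6,0,0],[40,-50.6,5.6,0,0],[40,-50.6,5.6,0,0],[40,-50.6,5.6,0,0],[40,-50.6,5.6,0,0]])

```text
clock: 20.02
position: [0.5163, -0.0063, 0.2839]
orientation: [[0.102, 0.995, -0.001], [0.995, -0.102, 0.0], [-0.0, -0.001, -1.0]]
wrist_force: [0.5, -0.2, -1.1]
opening: 0.0442
grip_force: 84.5
```

Request:
play_rows(deltas=[[40,-50.6,5.6,0,0],[40,-50.6,5.6,0,0],[40,-50.6,5.6,0,0],[40,-50.6,5.6,0,0],[40,-50.6,5.6,0,0],[40,-50.6,5.6,0,0],[40,-50.6,5.6,0,0],[40,0,0,0,-0.12]])

```text
clock: 21.02
position: [0.519, -0.3641, 0.283]
orientation: [[-0.017, 1.0, -0.001], [1.0, 0.017, 0.001], [0.001, -0.001, -1.0]]
wrist_force: [-0.7, 1.0, -1.6]
opening: 0.044
grip_force: 84.5
```

Request:
play_rows(deltas=[[40,0,0,0,-0.12],[40,0,0,0,0],[40,0,0,0,0]])

```text
clock: 21.4
position: [0.5197, -0.3608, 0.2842]
orientation: [[-0.135, 0.991, -0.001], [0.991, 0.135, 0.0], [0.0, -0.0, -1.0]]
wrist_force: [-0.5, 0.0, -1.2]
opening: 0.0441
grip_force: 84.5
```

Request:
play_rows(deltas=[[40,-0.7,0.6,50,0],[40,0,0,50,0],[40,0,0,40,0],[40,0,0,16,0],[40,0,0,4,0],[40,0,0,4,0],[40,0,0,3,0],[40,0,0,0,0]])

```text
clock: 22.4
position: [0.5206, -0.362, 0.1187]
orientation: [[-0.137, 0.991, 0.001], [0.991, 0.137, -0.001], [-0.001, 0.001, -1.0]]
wrist_force: [-1.7, -1.2, 2.3]
opening: 0.0438
grip_force: 85.0
```

Request:
play_rows(deltas=[[40,0,0,3,0],[40,0,0,3,0],[40,0,0,3,0],[40,0,0,0,0]])

```text
clock: 22.9
position: [0.5201, -0.3613, 0.1075]
orientation: [[-0.138, 0.99, -0.001], [0.99, 0.138, 0.001], [0.001, -0.001, -1.0]]
wrist_force: [0.6, -0.8, -11.9]
opening: 0.0444
grip_force: 83.5
```

Request:
play_rows(deltas=[[40,0,0,3,0],[40,0,0,2,0],[40,0,0,2,0],[40,0,0,0,0]])

```text
clock: 23.4
position: [0.5205, -0.3616, 0.1034]
orientation: [[-0.138, 0.99, 0.001], [0.99, 0.138, -0.001], [-0.001, 0.001, -1.0]]
wrist_force: [-4.5, 3.9, 16.4]
opening: 0.0441
grip_force: 86.6
```

Request:
play_rows(deltas=[[40,0,0,-2,0],[60,0,0,0,0],[60,0,0,0,0],[60,0,0,-10,0],[60,0,0,-50,0],[60,0,0,-60,0],[60,0,0,-60,0],[60,0,0,0,0]])

```text
clock: 24.4
position: [0.5212, -0.3622, 0.2893]
orientation: [[-0.138, 0.99, 0.007], [0.99, 0.138, -0.006], [-0.007, 0.006, -1.0]]
wrist_force: [0.5, 0.1, -0.9]
opening: 0.0599
grip_force: 0.0
```

Request:
play_rows(deltas=[[82,50,7.5,0,0],[82,50,7.5,0,0],[82,50,7.5,0,0],[82,50,7.5,0,0],[82,50,7.5,0,0],[82,50,7.5,0,0],[82,50,7.5,0,0],[82,0,0,0,0]])

```text
clock: 25.4
position: [0.5238, -0.005, 0.2833]
orientation: [[-0.141, 0.99, -0.001], [0.99, 0.141, 0.0], [0.0, -0.001, -1.0]]
wrist_force: [-0.0, -0.6, -0.1]
opening: 0.0821
grip_force: 0.0
```

```bash
cat >> h.py <<'E'
def cloud(g):
    u,v=np.meshgrid(np.arange(640),np.arange(480)); z=g['z_map']
    P=np.stack([(u-g['cx'])/g['fx']*z,(v-g['cy'])/g['fy']*z,z],-1).reshape(-1,3)-g['t']; return P[z.ravel()>0]@g['R']
E
python3 - <<'E'
from h import *
s=bot.state();print(s['position'],s['orientation'][:,1],s['opening'])
T=snap('top','t8');S=snap('side','s8')
c,sn=np.cos(.138),np.sin(.138)
for g in(T,S):
    W=cloud(g)
    d=W[:,:2]-[.5038,-.2422]; a=d[:,0]*c+d[:,1]*sn; b=-d[:,0]*sn+d[:,1]*c
    for y in(-.12,-.042):
        m=(abs(a)<.045)&(abs(b-y)<.045)&(W[:,2]>.042)&(W[:,2]<.08); k=(abs(a)<.018)&(abs(b-y)<.03)
        if m.any(): print('cass',(a[m].min()+a[m].max())/2,(b[m].min()+b[m].max())/2,np.median(W[k,2]))
    m=(np.hypot(W[:,0]-.628,W[:,1]-.26)<.08)&(W[:,2]>.026)&(W[:,2]<.06)&(W[:,0]>.575);q=W[m]
    if len(q): print('cup',len(q),q[:,:2].min(0),q[:,:2].max(0),(q[:,:2].min(0)+q[:,:2].max(0))/2,'rim z',np.percentile(q[:,2],90))
E
```

```text
[ 0.5238449  -0.00503966  0.28327947] [ 9.89956961e-01  1.41366929e-01 -7.78621506e-04] 0.08208340419658286
cass -0.0004468575466739788 -0.1201255014378779 0.04949301154398017
cass 0.00045716154477226656 -0.04662765979548318 0.04922022278736124
cup 133 [0.59915669 0.23184676] [0.6560301  0.28997791] [0.6275934  0.26091233] rim z 0.03740395500576934
cass -0.030036188084332914 -0.12447334315447015 nan
cass 0.0029420425285759267 -0.0441421628471844 0.050954717324199726
cup 224 [0.60131558 0.22996175] [0.65815084 0.2911833 ] [0.62973321 0.26057252] rim z 0.037924154997635
  return _methods._mean(a, axis=axis, dtype=dtype,
  ret = ret.dtype.type(ret / rcount)
```

Request:
play_rows(deltas=[[82,41.4,23.5,0,0],[82,41.4,23.5,0,0],[82,41.4,23.5,0,0],[82,41.4,23.5,0,0],[82,41.4,23.4,0,0],[82,41.6,23.4,0,0],[82,0,0,0,0]])

```text
clock: 26.38
position: [0.6306, 0.2589, 0.2825]
orientation: [[-0.139, 0.99, -0.001], [0.99, 0.139, -0.0], [-0.0, -0.001, -1.0]]
wrist_force: [-0.6, -1.1, 0.0]
opening: 0.0823
grip_force: 0.0
```

```bash
python3 - <<'E'
from h import *
s=bot.state();print(s['position'],s['orientation'][:,1],s['opening'])
W=cloud(snap('side','s9'))
m=(np.hypot(W[:,0]-.628,W[:,1]-.26)<.08)&(W[:,2]>.026)&(W[:,2]<.06)&(W[:,0]>.575);q=W[m]
print('cup',len(q),q[:,:2].min(0),q[:,:2].max(0),(q[:,:2].min(0)+q[:,:2].max(0))/2)
E
```

```text
[0.63058769 0.25886076 0.28245841] [ 9.90355415e-01  1.38549180e-01 -5.26563241e-04] 0.08227348879394525
cup 229 [0.60144764 0.23092937] [0.65799717 0.29094222] [0.62972241 0.26093579]
```

Request:
play_rows(deltas=[[82,2.4,-1.8,50,0],[82,0,0,50,0],[82,0,0,50,0],[82,0,0,30,0],[82,0,0,16,0],[82,0,0,0,0]])

```text
clock: 27.18
position: [0.6276, 0.2588, 0.0871]
orientation: [[-0.136, 0.991, -0.001], [0.991, 0.136, -0.001], [-0.0, -0.001, -1.0]]
wrist_force: [-0.9, -0.4, -0.3]
opening: 0.0819
grip_force: 0.0
```

Request:
play_rows(deltas=[[50,0,0,0,0],[50,0,0,0,0],[50,0,0,0,0],[50,0,0,0,0],[50,0,0,0,0]], newtons=50)

```text
clock: 27.8
position: [0.6282, 0.26, 0.0897]
orientation: [[-0.138, 0.99, 0.003], [0.99, 0.138, 0.001], [0.0, 0.003, -1.0]]
wrist_force: [0.2, -0.7, 6.6]
opening: 0.0554
grip_force: 53.3
```

Request:
play_rows(deltas=[[50,0,0,-20,0],[50,0,0,-30,0],[50,0,0,-40,0],[50,0,0,-40,0],[50,0,0,-30,0],[50,0,0,0,0]], newtons=60)

```text
clock: 28.55
position: [0.6279, 0.2602, 0.2516]
orientation: [[-0.138, 0.99, 0.006], [0.99, 0.138, 0.002], [0.001, 0.006, -1.0]]
wrist_force: [0.3, 1.0, -3.2]
opening: 0.0554
grip_force: 64.7
```

```bash
python3 - <<'E'
from h import *
s=bot.state();p=s['position'];R=s['orientation'];print(p,s['opening'],s['wrist_force'],s['grip_force'])
for w in((.5038-.0165,-.2422+.1189),): print(w,R.T@np.array([w[0]-p[0],w[1]-p[1],0])*1000)
E
```

```text
[0.62785114 0.26022599 0.25156818] 0.05537913884840191 [ 0.25392853  0.95802526 -3.15370106] 64.73919798620045
(0.4873, -0.12329999999999999) [-360.51759445 -192.02047404   -1.4182548 ]
```

Request:
play_rows(deltas=[[50,0,-48,-5,0],[50,0,-48,-5,0],[50,0,-48,-5,0],[50,0,-48,0,0],[50,0,0,0,0]])

```text
clock: 29.18
position: [0.4342, 0.2331, 0.2625]
orientation: [[-0.139, 0.99, -0.002], [0.99, 0.139, -0.001], [-0.0, -0.002, -1.0]]
wrist_force: [0.7, -0.2, -2.0]
opening: 0.0551
grip_force: 64.8
```

Request:
play_rows(deltas=[[50,-45.2,0,0,0],[50,-45.2,0,0,0],[50,-45.2,0,0,0],[50,-45.2,0,0,0],[50,-45.2,0,0,0],[50,-45.2,0,0,0],[50,-45.2,0,0,0],[50,-45.1,0,0,0]])

```text
clock: 30.18
position: [0.4873, -0.1263, 0.2623]
orientation: [[-0.137, 0.991, -0.0], [0.991, 0.137, 0.0], [0.0, -0.0, -1.0]]
wrist_force: [0.1, 0.5, -1.0]
opening: 0.0548
grip_force: 64.8
```

Request:
play_rows(deltas=[[50,0,0,0,0],[50,0,0,0,0]])

```text
clock: 30.42
position: [0.4869, -0.1244, 0.2622]
orientation: [[-0.137, 0.991, -0.001], [0.991, 0.137, 0.0], [0.0, -0.001, -1.0]]
wrist_force: [0.4, -0.1, -2.2]
opening: 0.0551
grip_force: 64.8
```

```bash
python3 - <<'E'
from h import *
s=bot.state();p=s['position'];R=s['orientation'];print(p,s['opening'],s['wrist_force'],s['grip_force'])
w=(.5038-.0165,-.2422+.1189); print(R.T@np.array([w[0]-p[0],w[1]-p[1],0])*1000)
g=snap('side','s10'); cv2.imwrite('pics/s10c.png',cv2.resize(g['pixels'][80:260,240:420,::-1],None,fx=3.2,fy=3.2))
W=cloud(g); col=None
m=(np.hypot(W[:,0]-p[0],W[:,1]-p[1])<.034)&(W[:,2]<.19)&(W[:,2]>.1);q=W[m]
print(len(q),q.min(0),q.max(0))
E
```

```text
[ 0.48689952 -0.12435514  0.26218717] 0.05507027361028613 [ 0.38611957 -0.10288675 -2.19758125] 64.80098621919751
[9.90350078e-01 5.41214356e-01 8.49839513e-05]
226 [ 0.46103584 -0.15277146  0.17262826] [ 0.51718828 -0.09183164  0.18999459]
```

View pics/s10c.png

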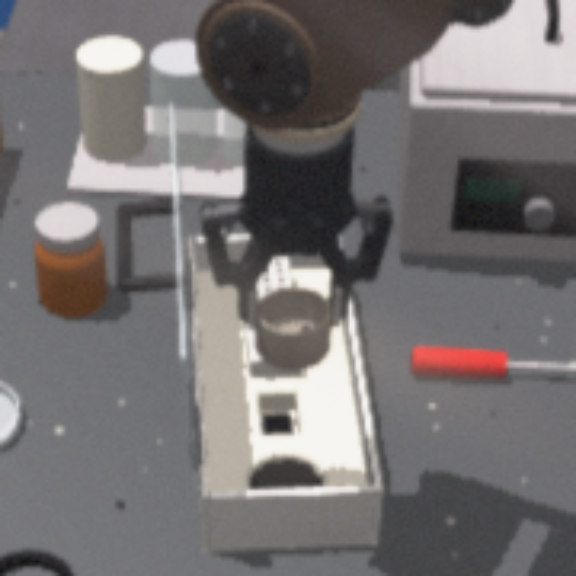

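The cup is held upright above the well (crop (292,325)). I'll lower it.

Request:
play_rows(deltas=[[50,0,0.3,45,0],[50,0,0,45,0],[50,0,0,35,0],[50,0,0,12,0],[50,0,0,4,0],[50,0,0,3,0],[50,0,0,3,0],[50,0,0,0,0]])

```text
clock: 31.48
position: [0.4874, -0.1245, 0.116]
orientation: [[-0.138, 0.99, 0.001], [0.99, 0.138, -0.0], [-0.0, 0.001, -1.0]]
wrist_force: [-0.2, -0.4, -1.1]
opening: 0.0553
grip_force: 64.7
```

Request:
play_rows(deltas=[[50,0,0,2,0],[50,0,0,2,0],[50,0,0,0,0]])

```text
clock: 31.85
position: [0.4874, -0.1245, 0.1118]
orientation: [[-0.138, 0.99, 0.0], [0.99, 0.138, -0.0], [-0.0, 0.0, -1.0]]
wrist_force: [-0.8, 0.0, 3.6]
opening: 0.0553
grip_force: 65.2
```

Request:
play_rows(deltas=[[62,0,0,0,0],[70,0,0,0,0],[70,0,0,-5,0],[70,0,0,-40,0],[70,0,0,-60,0],[70,0,0,-60,0],[50,0,0,-55,0],[40,0,0,0,0]], newtons=20)

```text
clock: 32.85
position: [0.4878, -0.1246, 0.3357]
orientation: [[-0.138, 0.99, 0.007], [0.99, 0.138, -0.003], [-0.004, 0.007, -1.0]]
wrist_force: [0.7, 1.2, -0.4]
opening: 0.0401
grip_force: 0.0
```

```bash
python3 - <<'E'
from h import *
s=bot.state();p=s['position'];R=s['orientation'];print(p,s['opening'],R[:,1])
T=snap('top','t11');S=snap('side','s11');c,sn=np.cos(.138),np.sin(.138)
for g in(S,T):
    W=cloud(g);d=W[:,:2]-[.5038,-.2422]; a=d[:,0]*c+d[:,1]*sn; b=-d[:,0]*sn+d[:,1]*c
    m=(np.hypot(a,b-.12)<.04)&(W[:,2]>.045)&(W[:,2]<.075)
    if m.sum()>9: print('cup',m.sum(),(a[m].min()+a[m].max())/2,(b[m].min()+b[m].max())/2,np.ptp(a[m]),np.ptp(b[m]),'rim z',np.percentile(W[m,2],[50,90]))
    m=(a>.1)&(a<.17)&(abs(b)<.07)&(W[:,2]>.12)&(W[:,2]<.23)
    if m.sum()>5: print('handle',m.sum(),np.median(a[m]),b[m].min(),b[m].max(),np.percentile(W[m,2],[5,50,95]))
h=(.5038+c*.1284,-.2422+sn*.1284);print(h,R.T@np.array([h[0]-p[0],h[1]-p[1],0])*1000)
cv2.imwrite('pics/m11.png',np.hstack([cv2.resize(T['pixels'][200:310,330:510],(400,300)),cv2.resize(S['pixels'][110:260,250:400],(400,300))])[:,:,::-1])
E
```

```text
[ 0.48784228 -0.12459374  0.33572481] 0.04011310888524799 [0.9904443  0.1377486  0.00673851]
cup 197 0.0015714227620690184 0.11914692119079304 0.05558729025062798 0.061223376077481295 rim z [0.05430014 0.05882552]
handle 195 0.12376524293702754 -0.05479492246667142 0.06137922983976925 [0.18123146 0.18707139 0.19084441]
handle 369 0.12361768856888199 -0.05517261004219565 0.056769096536492064 [0.18036414 0.18603427 0.19012683]
(np.float64(0.6309793142742705), np.float64(-0.2245369872126424)) [-118.70345775  128.00221917    1.33554281]
```

View pics/m11.png

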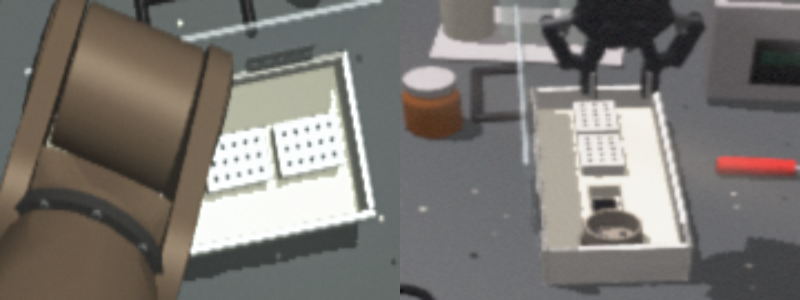

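Both cassettes are seated side by side, the cup stands in the well (m11 right, (612,225)), and the flap is still up with its handle at tray x ≈ 124 mm. I'll move to the handle.

Request:
play_rows(deltas=[[32,-39.8,0,0,0],[32,-39.8,0,0,0],[32,-39.8,0,0,0],[32,0,41,0,0],[32,0,41,0,0],[32,0,41,0,0],[32,0,0,0,0]])

```text
clock: 33.83
position: [0.6271, -0.2251, 0.3285]
orientation: [[-0.139, 0.99, -0.003], [0.99, 0.139, 0.002], [0.002, -0.003, -1.0]]
wrist_force: [0.1, -0.2, -1.4]
opening: 0.0322
grip_force: 0.0
```

```bash
python3 - <<'E'
from h import *
s=bot.state();p=s['position'];R=s['orientation'];print(p,s['opening'])
c,sn=np.cos(.138),np.sin(.138);h=(.5038+c*.1235,-.2422+sn*.1235);print(R.T@np.array([h[0]-p[0],h[1]-p[1],0])*1000)
a=np.linspace(1.61,0,18); x=-129*np.cos(a+.373); z=129*np.sin(a+.373)
print(np.round(np.c_[np.diff(x),-np.diff(z)],1).tolist())
E
```

```text
[ 0.6271069  -0.22510186  0.32845797] 0.03221932260323371
[ 0.02825543 -0.98665254  0.0030727 ]
[[-11.4, -4.4], [-11.8, -3.3], [-12.0, -2.1], [-12.2, -1.0], [-12.2, 0.2], [-12.1, 1.3], [-12.0, 2.5], [-11.7, 3.6], [-11.3, 4.7], [-10.8, 5.7], [-10.2, 6.7], [-9.5, 7.6], [-8.8, 8.5], [-7.9, 9.3], [-7.0, 10.0], [-6.0, 10.6], [-5.0, 11.1]]
```

Request:
play_rows(deltas=[[32,0,-0.8,35,0],[32,0,0,35,0],[32,0,0,20,0],[32,0,0,0,0],[8,0,0,0,0],[8,0,0,0,0],[8,0,0,0,0]], newtons=20)

```text
clock: 34.7
position: [0.6245, -0.226, 0.2411]
orientation: [[-0.137, 0.991, -0.001], [0.991, 0.137, 0.0], [0.0, -0.001, -1.0]]
wrist_force: [0.7, -0.0, -3.1]
opening: 0.0104
grip_force: 19.6
```

Request:
play_rows(deltas=[[8,0,-11.4,-4.4,0],[8,0,-11.8,-3.3,0],[8,0,-12,-2.1,0],[8,0,0,0,0]])

```text
clock: 35.2
position: [0.5887, -0.2309, 0.2519]
orientation: [[-0.137, 0.991, -0.001], [0.991, 0.137, 0.0], [0.0, -0.001, -1.0]]
wrist_force: [-2.4, 1.3, -1.4]
opening: 0.0109
grip_force: 20.3
```

Request:
play_rows(deltas=[[8,0,-12.2,-1,0],[8,0,-12.2,0.2,0],[8,0,-12.1,1.3,0],[8,0,-12,2.5,0],[8,0,-11.7,3.6,0],[8,0,0,0,0]])

```text
clock: 35.95
position: [0.529, -0.2393, 0.2445]
orientation: [[-0.137, 0.991, -0.002], [0.991, 0.137, 0.0], [0.001, -0.002, -1.0]]
wrist_force: [-3.8, -0.4, 4.0]
opening: 0.0107
grip_force: 20.4
```

Request:
play_rows(deltas=[[8,0,-11.3,4.7,0],[8,0,-10.8,5.7,0],[8,0,-10.2,6.7,0],[8,0,0,0,0]])

```text
clock: 36.45
position: [0.4974, -0.2437, 0.2268]
orientation: [[-0.137, 0.991, -0.002], [0.991, 0.137, 0.001], [0.001, -0.002, -1.0]]
wrist_force: [-1.1, -1.1, -3.1]
opening: 0.0106
grip_force: 19.7
```

Request:
play_rows(deltas=[[8,0,-9.5,7.6,0],[8,0,-8.8,8.5,0],[8,0,-7.9,9.3,0],[8,0,-7,10,0],[8,0,0,0,0]])

```text
clock: 37.08
position: [0.4648, -0.2482, 0.1913]
orientation: [[-0.137, 0.991, -0.001], [0.991, 0.137, 0.001], [0.001, -0.001, -1.0]]
wrist_force: [2.5, -1.8, -3.6]
opening: 0.0108
grip_force: 19.6
```

Request:
play_rows(deltas=[[8,0,-6,10.6,0],[8,0,-5,11.1,0],[8,0,0,0,0]])

```text
clock: 37.45
position: [0.456, -0.2503, 0.1707]
orientation: [[-0.137, 0.991, 0.005], [0.991, 0.137, -0.003], [-0.003, 0.005, -1.0]]
wrist_force: [13.2, -0.4, -1.1]
opening: 0.011
grip_force: 21.4
```

Request:
play_rows(deltas=[[8,0,1.5,2,0],[8,0,0,2,0],[8,0,0,0,0]])

```text
clock: 37.83
position: [0.4564, -0.2502, 0.1685]
orientation: [[-0.138, 0.99, 0.003], [0.99, 0.138, -0.003], [-0.003, 0.003, -1.0]]
wrist_force: [-3.8, -0.9, 28.6]
opening: 0.0111
grip_force: 24.7
```

Pushing down now meets a firm stop at 28 N, so the flap is shut. I'll release and back off straight up.

Request:
play_rows(deltas=[[8,0,0,-3,0],[30,0,0,0,0],[30,0,0,0,0],[30,0,0,-20,0],[30,0,0,-50,0],[30,0,0,-60,0],[30,0,0,0,0]])

```text
clock: 38.7
position: [0.4565, -0.2497, 0.3032]
orientation: [[-0.138, 0.99, 0.005], [0.99, 0.138, -0.004], [-0.005, 0.005, -1.0]]
wrist_force: [-0.5, -0.4, -0.4]
opening: 0.03
grip_force: 0.0
```

Request:
play_rows(deltas=[[30,50,-5,-10,0],[30,50,-5,-10,0],[30,50,0,0,0],[30,50,0,0,0],[30,50,0,0,0],[30,50,0,0,0],[30,0,0,0,0]])

```text
clock: 39.58
position: [0.4037, 0.0487, 0.3186]
orientation: [[-0.142, 0.99, -0.002], [0.99, 0.142, 0.0], [0.0, -0.002, -1.0]]
wrist_force: [-0.5, -0.9, 0.8]
opening: 0.0303
grip_force: 0.0
```

```bash
python3 - <<'E'
from h import *
s=bot.state();print(s['clock'],s['position'],s['wrist_force'])
c,sn=np.cos(.138),np.sin(.138)
T=snap('top','t12')
for g in(T,snap('side','s12')):
    W=cloud(g);d=W[:,:2]-[.5038,-.2422]; a=d[:,0]*c+d[:,1]*sn; b=-d[:,0]*sn+d[:,1]*c
    for x in(-.065,-.03,.0,.03): 
        m=(abs(a-x)<.008)&(abs(b)<.16)&(W[:,2]>.06)&(W[:,2]<.1); print(x,m.sum(),np.median(W[m,2]) if m.any() else '')
    m=(abs(b)<.06)&(W[:,2]>.105)&(W[:,2]<.2)&(abs(a)<.1); print('handle',m.sum(),np.median(a[m]),np.percentile(W[m,2],[5,50,95]))
cv2.imwrite('pics/t12c.png',cv2.resize(T['pixels'][205:315,330:510,::-1],None,fx=4.4,fy=4.4))
E
```

```text
39.575 [0.40368763 0.048749   0.31861464] [-0.47237216 -0.90213251  0.76144178]
-0.065 909 0.07015735538580872
-0.03 958 0.0698926287539004
0.0 960 0.06944884794743474
0.03 955 0.06919556172418777
handle 270 -0.04732029005193465 [0.11105229 0.11671746 0.1217216 ]
-0.065 217 0.07177581121352522
-0.03 402 0.07131468921038389
0.0 439 0.07083208505104792
0.03 442 0.07066245960589525
handle 60 -0.04454876145719686 [0.11393499 0.11800629 0.12208073]
```

View pics/t12c.png

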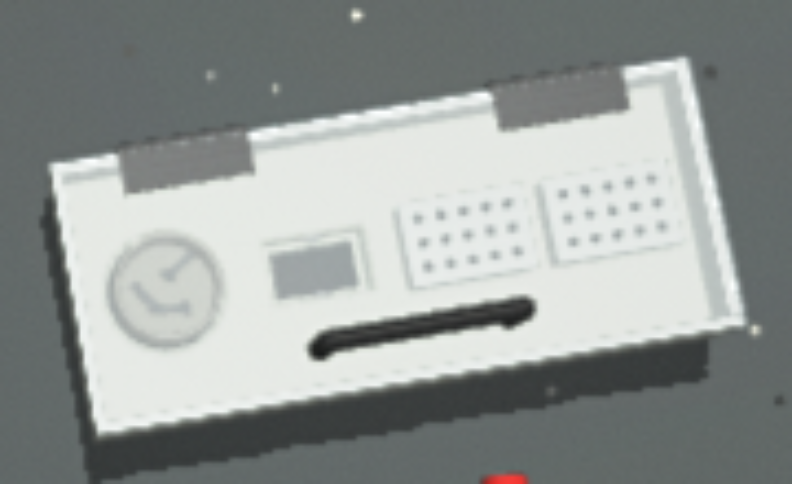

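The flap lies flat at about 0.01 rad. Both cassettes sit in slots 1 and 2 (centres near (470,240) and (612,212)) and the cup is in the well at (165,290). Handing the job in.

```bash
python3 -c "
from cell import order
print(order.sign_off())"
```

```text
the job is handed in; nothing more can be done
None
```

The job is handed in: both cassettes are home in slots 1 and 2, the cup is in the well, the flap is shut at about 0.01 rad and the arm is clear; the hand-in returned no verdict.

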